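Trial-fit a taper chuck in its socket and break it loose with the drift wedge

ROBOT

A 7-joint arm with a two-finger parallel gripper is mounted at the origin on the work surface. World frame = base frame: x ahead of the robot, y to its left, z up, the work surface at z = 0. Lengths are in m, angles in rad, forces in N, time in s.
With the tool pointing down it reaches from about 0.35 to 0.9 m from the base axis. Payload 7.2 kg.
Tool frame: the origin (TCP) lies midway between the tips of the shut fingers; the grasp point (between the pads) lies 19 mm behind it; z points along the fingers, y is the line along which they close (so a half turn about z gives the same grasp; the last joint's range is limited). The gripper opens to 88 mm and grips with 3 to 60 N. Pads are 20 mm wide; open, the fingers measure 115 mm over their backs; the gripper's body (75 mm by 178 mm) begins 61 mm behind the grasp point.
Start: joints at [1.112, 0.411, -0.013, 1.596, 0.006, 1.134, -0.082], TCP at [0.238, -0.578, 0.223] pointing down, gripper open.
Joint ranges: [-2.95, 2.95], [-0.29, 1.99], [-1.47, 1.44], [0.14, 2.54], [-1.03, 4.17], [0.13, 1.85], [-2.86, 2.86]. Speed limits (rad/s): [2.39, 2.39, 3.01, 3.01, 3.14, 3.14, 3.14].

INTERFACE

Orientations are given as a rotation vector (axis times angle).
In Python, from plant import manip gives the robot as it stands. The module is installed in compiled form; this text tells all that it offers.
- The arm moves only by the tool apply_moves, never from a script. Its argument "motion" is one flat list of numbers, 6 for each row, row after row: the shift along the tool's x, y, z normalised to -1 to 1, where 1 is 60 mm, then the turn, a rotation vector about the tool's x, y, z normalised to -1 to 1, where 1 is 6 degrees. A call has 1 to 8 rows; each row shifts and turns the commanded pose from where the row before left it, along the tool's axes as they then stand; what a row does not reach is not made up. A row lasts 1/8 s, in which the tool goes at most 62.5 mm and 10.7 degrees, less where a joint would pass 70% of its speed; a pose out of reach is approached as far as the arm can. A call with a number of a shift or a turn outside -1 to 1 is refused whole. A call with a gripper value outside its range is refused whole. "fingers" is the opening, from -1 (shut) to 1 (fully open), set as the call begins (left out, the last holds). The fingers move at their own pace and stop on an object; "newtons" is the grip in N (left out, the last holds). Time passes only in rows, so rows that do not move let the fingers close. It gives the time, the measured TCP pose, the force, the opening and the grip force at its end, in the units of the state.
- manip.observe(): the state, without advancing time (a new reading comes with each control period).
- manip.snapshot(name): name is "scene" or "top" or "wrist"; returns the picture (480x640x3 uint8, red, green, blue); there is no depth.
- manip.camera_info(name): a dict with "fx", "fy", "cx", "cy" (pixels), "k1" (the pictures are not rectified: a ray, as slopes to the right and down, at radius r is drawn at 1 + k1 r^2 times it, then the intrinsics apply), "rvec" (rotation vector, rad) and "tvec" (3), from world to camera coordinates, as OpenCV has them; the wrist camera has in their place "tool_from_camera" (4x4, takes a point from camera to tool coordinates, whose origin is the TCP and whose axes are the flange's). Camera axes: x right, y down, z forward; pixel columns grow to the right and rows downward; lengths in m; the calibration is good to about 2 mm. A picture is of the moment at which its call begins: read the wrist's pose just before it. camera_info takes no time and is no camera call.
- manip.hand_in(): hands the job in; it is judged then, once.
The state is a dict: "t": time; "qpos": joint angles; "joint_vel": joint speeds; "effort": joint torques, N m; "ee_pos": TCP position; "ee_rot": TCP orientation; "contact_force": force on the tool from outside, world axes, zero at the start; "moment": the same for the moment, N m; "opening": finger opening in m; "gripper_force": force on a finger pad.
Only numpy, scipy, OpenCV 4.12 (cv2) and the standard library are available. Lean on these libraries where they do the work, as an engineer would, in place of code of your own. Each camera call takes 0.05 s, during which the arm holds its last target. There are 200 camera calls.

TASK

Seat the drill chuck with the tapered shank from the wooden rack in the upright taper socket with a gentle twisting push, never a hard straight shove, until its flange is fully home on the rim, and let go of it. Then slide the steel wedge over the ledge into the slot under the shank and drive it steadily, without touching the chuck meanwhile, until it has jacked the chuck well clear of the rim (6 mm or more). Leave the chuck standing loose on the wedge, the wedge in the slot, and all other things alone.

Things in the scene. Friction and masses are not known exactly. Their poses are not given: they have to be found in the camera images.
- chuck: Drill chuck with tapered shank, 0.5 kg, shank down in one of the rack's two holes (which one varies). Origin: centre of the flange's underside; z up along its axis; turn about z is arbitrary. Flange 50 mm across, 6 mm thick; above it the dark ribbed grip body, 40 mm in diameter, from 6 to 46 mm above the origin, then a nose to 54 mm. Once seated it stays put when let go.
- stub_end (a point): Lower end of the chuck's shank, 60 mm below the chuck's origin. The shank tapers from 32 mm across at the flange to 17 mm at 50 mm below it, then a 12 mm stub, 10 mm long. When the chuck is home this end is 14 mm above the slot floor.
- socket: Fixed 150 x 100 x 12 mm aluminium base of the taper socket; place and yaw vary. Origin: on the table under the socket's axis; z up. The upright socket on it is a tube 62 mm across, open rim 106 mm above the table. The base's +x is the way the wedge is driven: the slot runs along x right through, 15 mm wide, 32 to 66 mm high, in a housing x = -28 to 28 mm. On the -x side a 54 mm wide ledge, level with the slot floor, ends at x = -65 mm.
- float (a joint): How far (m) the socket, with ledge and slot, has sunk on the springs of its base: 0 up to about 4 N of downward push, then 1 mm per 10 N. Keep it under 0.0026 (30 N), also while wedging; it bottoms at 0.0045.
- socket_seat (a point): Centre of the rim, mouth 38 mm across, sinking with the socket; the chuck is home when its origin is here, flange on the rim. Four sprung steel segments in the bore meet the shank some 6 mm before home and grip it from there on. Straight pushing takes over 30 N, too much for the socket's springs; pushing while turning, either way, 0.5 rad or more per mm of descent, takes 5 to 20 N.
- slot_floor (a point): Point on the slot's floor under the socket's axis, 32 mm above the table; axes as the socket's (x is the way the wedge goes in, towards +x, from the ledge).
- wedge: Polished steel drift wedge, 200 mm long, 0.3 kg, flat underside on the table, slope up. Origin: on the underside below the middle of the handle; x points to the thin tip, z up. Dark handle: x = -50 to 50 mm, 17 mm wide, from 4 to 30 mm high, too wide for the slot. Blade: x = 50 to 150 mm, 12 mm wide, 28 mm high at the handle, falling evenly to 8 mm at the tip.
- wedge_tip (a point): Middle of the lower edge of the wedge's tip, 150 mm from its origin. The blade meets the stub of a seated chuck when the tip is about 27 mm past the socket's axis; each 5 mm more lifts it 1 mm, less some give (about 7 mm up at 66 mm past); the handle stops on the housing at 72 mm past. Driving takes 10 to 25 N; the wedge stays where left. 5 mm up, the chuck is free of the taper.
- rack: Fixed wooden rack, 90 x 170 x 76 mm high, with two 39 mm holes 43 mm either side of its middle along its own y; the tools hang in them by their flanges, flange underside on the top. Origin: centre of its underside.
- straight_tool: Bystander in the rack's other hole: tool with a straight 26 mm shank, same flange, a slimmer 24 mm body and a thin pin on top (top 56 mm above the rack). Origin: flange underside.
- flat_bar: Bystander: plain steel bar 190 x 16 x 22 mm without slope, on the table on the robot's right. Origin: centre of the underside.
- screwdriver: Bystander: screwdriver with a handle, lying on the table.
- meter: Bystander: yellow hand meter, 150 x 75 x 40 mm, lying towards the back.
- bearing: Bystander: steel bearing ring, 52 mm across, 15 mm high.
- carton: Bystander: open cardboard box, 120 x 80 x 60 mm.
- pulley: Bystander: aluminium pulley, 56 mm across, 32 mm high.
Not all that is in view belongs to the job. What is shaped like the chuck but red is not meant.

How it is judged:
By the outcome, as a careful person would: the job done as asked, in the order asked, and still so for the second after the job is handed in, with the robot touching nothing.
It also fails if it takes over 72 s, if anything falls off the work surface, if the arm or the gripper's body presses on something with over 40 N, if the wrist force passes 120 N, or if a joint passes its speed limit or range.

## Working session

There is one attempt and no reset: what is moved stays moved. The work goes in short steps, Python scripts to look and compute and a tool call to move; the robot and the scene stay as the last step left them, time stands still between calls to the robot, and variables do not carry over. Pictures are saved under pics/ and viewed, at most 10 in all, crops included, and the job is handed in when it is done.

Besides the shell and the picture viewer there is one more tool, called as a command line: name --argument value ..., lists and objects as JSON in quotes. apply_moves: Moves the arm, as the interface text tells. Its arguments: {"type":"object","properties":{"motion":{"type":"array","items":{"type":"number","minimum":-1,"maximum":1}},"fingers":{"type":"number"},"newtons":{"type":"number"}},"required":["motion"]}

```bash
mkdir -p pics
cat > h.py <<'E'
import numpy as np, cv2
from scipy.spatial.transform import Rotation as R
from plant import manip
def snap(n,f):
    im=manip.snapshot(n); cv2.imwrite('pics/'+f,im[:,:,::-1]); return im
E
python3 - <<'E'
from h import *
s=manip.observe(); print(s['t'],s['ee_pos'],s['ee_rot'],s['opening'],s['contact_force'])
for n in('scene','top'): snap(n,n+'0.png'); print(manip.camera_info(n))
print(manip.camera_info('wrist'))
E
```

```text
0.0 [ 0.2378654  -0.57741409  0.22181943] [-3.08028856e+00 -6.09736457e-01  6.43971149e-04] 0.08768722707988248 [-0.12097823  0.24270608 -0.88447654]
{'fx': 498.02685296847517, 'fy': 498.02685296847517, 'cx': 326.5999540811409, 'cy': 241.024464477415, 'k1': 0.04450982553773918, 'rvec': array([ 2.33741176,  1.32001464, -0.34664292]), 'tvec': array([-0.3095798 , -0.39003994,  1.3517144 ])}
{'fx': 458.3607829225394, 'fy': 458.3607829225394, 'cx': 322.40373323935336, 'cy': 230.01235028500005, 'k1': -0.06268507199463172, 'rvec': array([ 2.1256917 , -2.12450943,  0.18364861]), 'tvec': array([-0.00107455,  0.57184582,  0.95179803])}
{'fx': 354.10968325283324, 'fy': 354.10968325283324, 'cx': 321.4857443799918, 'cy': 241.4065250241245, 'k1': -0.007108257685469186, 'tool_from_camera': array([[-1.23960666e-03, -9.63534512e-01, -2.67581216e-01,
         7.30113897e-02],
       [ 9.99999052e-01, -1.03395063e-03, -9.09474803e-04,
         7.65046130e-04],
       [ 5.99644595e-04, -2.67582089e-01,  9.63534880e-01,
        -1.63185020e-01],
       [ 0.00000000e+00,  0.00000000e+00,  0.00000000e+00,
         1.00000000e+00]])}
```

View pics/top0.png

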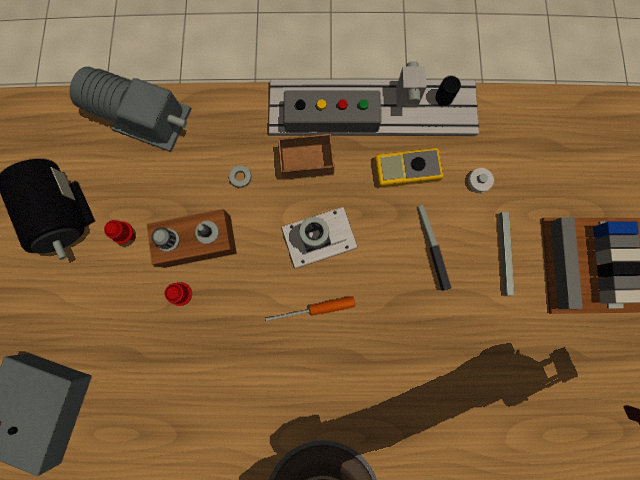

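View pics/scene0.png

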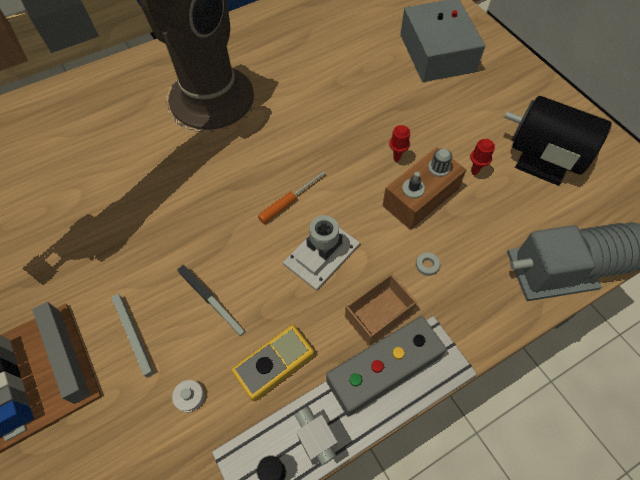

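The top view shows the ribbed chuck in the rack's left hole at (164,238) and the straight tool at (206,231). The socket tube is at (315,231) with its ledge to the right. The wedge's handle is at (442,280) and its tip at (421,207). In the scene view the chuck is at (442,160), the socket at (323,230) and the wedge at (210,300). I'll enlarge these areas next.

Run:
```python
from h import *
t=cv2.imread('pics/top0.png'); s=cv2.imread('pics/scene0.png')
def c(im,x,y,w=100,h=100,k=4): 
    a=cv2.resize(im[y:y+h,x:x+w],None,fx=k,fy=k,interpolation=cv2.INTER_CUBIC)
    for i in range(0,w,20): cv2.putText(a,str(x+i),(i*k,8),0,.35,(0,255,255),1); cv2.line(a,(i*k,10),(i*k,16),(0,255,255),1)
    for i in range(0,h,20): cv2.putText(a,str(y+i),(0,i*k+4),0,.35,(0,255,255),1)
    return a
cv2.imwrite('pics/a.png',np.vstack([np.hstack([c(t,145,200,100,75),c(t,275,198,100,75)]),np.hstack([c(s,375,140,100,75),c(s,275,208,100,75)])]))
cv2.imwrite('pics/b.png',np.hstack([c(t,390,200,100,100),c(s,165,255,100,100)]))
```

```text
(no output)
```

View pics/a.png

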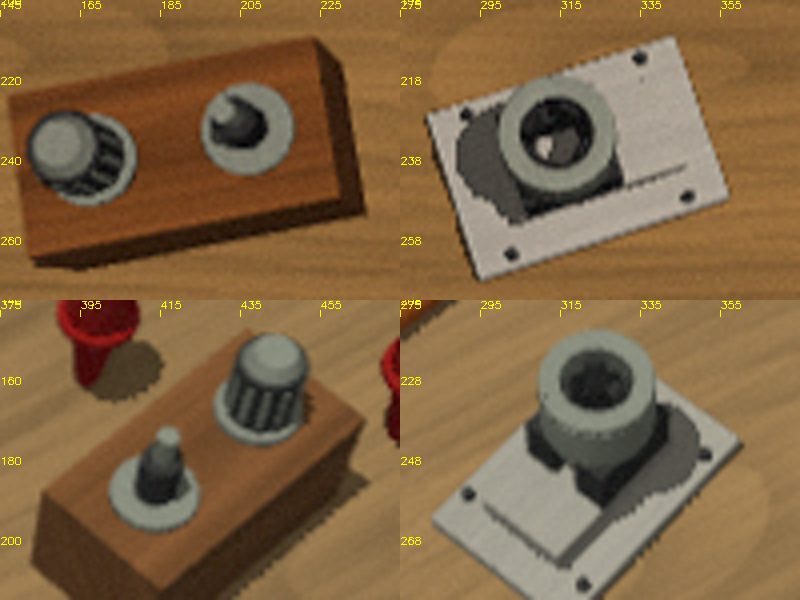

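View pics/b.png

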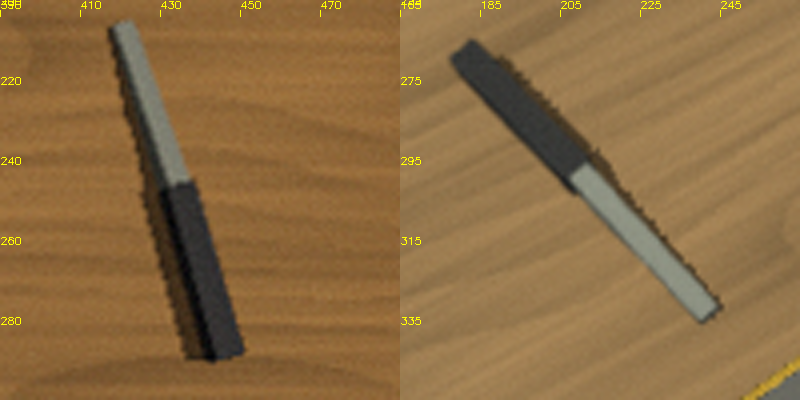

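The crops show the following in upscaled crop pixels. In the top view the socket rim's outer circle is centred at (557,133), and the base corners are at (428,115), (675,38), (729,200) and (481,280). The straight tool's flange is at (247,129) and the chuck's nose at (66,145). The wedge runs from its tip at (120,24) to its handle end at (228,355). I'll fit the poses from these.

```bash
cat >> h.py <<'E'
def proj(n,P,tool=None):
    c=manip.camera_info(n); P=np.atleast_2d(P).astype(float)
    if n=='wrist':
        p,r=tool; P=(P-p)@R.from_rotvec(r).as_matrix()
        T=c['tool_from_camera']; q=(P-T[:3,3])@T[:3,:3]
    else: q=P@R.from_rotvec(c['rvec']).as_matrix().T+c['tvec']
    s=q[:,:2]/q[:,2:]; s=s*(1+c['k1']*(s**2).sum(1,keepdims=True))
    return s*c['fx']+[c['cx'],c['cy']]
def fit(obs,x0,tool=None):  # obs: list (cam, local xyz, pix)
    from scipy.optimize import least_squares
    def f(v):
        ca,sa=np.cos(v[2]),np.sin(v[2]); o=[]
        for n,l,px in obs: o.append((proj(n,[v[0]+ca*l[0]-sa*l[1],v[1]+sa*l[0]+ca*l[1],l[2]],tool)-px)[0])
        return np.ravel(o)
    r=least_squares(f,x0); return r.x, r.fun.reshape(-1,2)
E
python3 - <<'E'
from h import *
np.set_printoptions(precision=4,suppress=True)
def P(ox,oy,cx,cy): return lambda a,b:np.array([ox+(a-cx+.5)/4-.5,oy+(b-cy+.5)/4-.5])
k=P(145,200,0,0); S=P(275,198,400,0); ks=P(375,140,0,300); Ss=P(275,208,400,300); w=P(390,200,0,0); ws=P(165,255,400,0)
# rack: chuck local x0 y+43 or so
for nm,obs,x0 in [
 ('straight',[('top',(0,0,.082),k(247,129)),('scene',(0,0,.082),ks(154,492))],(.4,.2,0)),
 ('chuck',[('top',(0,0,.130),k(66,145)),('scene',(0,0,.130),ks(272,357))],(.4,.3,0)),
 ('rack',[('top',(.045,.085,.076),k(8,97)),('top',(.045,-.085,.076),k(315,38)),('top',(-.045,-.085,.076),k(340,197)),('top',(-.045,.085,.076),k(35,258))],(.4,.2,0)),
 ('rim',[('top',(0,0,.106),S(557,133)),('scene',(0,0,.106),Ss(597,382))],(.4,.0,0)),
 ('base',[('top',(.075,-.05,.012),S(428,115)),('top',(-.075,-.05,.012),S(675,38)),('top',(-.075,.05,.012),S(729,200)),('top',(.075,.05,.012),S(481,280)),('top',(0,0,.106),S(557,133)),('scene',(0,0,.106),Ss(597,382))],(.4,.0,1.7)),
 ('wedge',[('top',(.15,0,.008),w(120,24)),('top',(-.05,0,.03),w(228,355)),('scene',(.15,0,.008),ws(711,313)),('scene',(-.05,0,.03),ws(461,49))],(.4,-.2,0))]:
    v,r=fit(obs,x0); print(nm,v,r.ravel())
E
```

```text
straight [0.5632 0.2463 0.    ] [ 0.0042 -0.4518 -0.2362 -0.4603]
chuck [0.547  0.3267 0.    ] [-0.3008 -0.7259 -0.6578 -0.5124]
rack [0.5536 0.2869 0.1995] [ 0.1496 -0.0001  0.2815 -0.6031  0.7318  0.1278 -1.174   0.4279]
rim [0.5617 0.0167 0.    ] [-0.0694 -0.7215 -0.4268 -0.6651]
base [0.5626 0.0103 1.8832] [-1.9972  0.1063 -1.2777 -0.3764 -0.8998  0.1932 -2.3041  0.5313  2.9945
 -1.1599 -2.8334  1.0355]
wedge [ 0.4943 -0.2619  0.2486] [-0.0622 -1.1607  0.4144 -0.1001 -0.1568 -0.4532 -0.1286 -0.8012]
```

```bash
cat >> h.py <<'E'
def st():
    s=manip.observe(); M=R.from_rotvec(s['ee_rot']).as_matrix()
    print('t %.2f'%s['t'],'pos',np.round(s['ee_pos'],4),'yaw %.3f'%np.arctan2(M[1,0],M[0,0]),'tilt',np.round(M[:2,2],4),'q7 %.2f'%s['qpos'][6],'F',np.round(s['contact_force'],1),'op %.4f g %.1f'%(s['opening'],s['gripper_force']))
    return s,M
def plan(pos,dyaw,N,rot_rows=None):
    """rows to get to pos with yaw change dyaw (about tool z: -), tool kept straight down"""
    s,M=st(); p=np.array(s['ee_pos']); d=(np.array(pos)-p)/N
    y=np.arctan2(M[1,0],M[0,0])
    # tilt correction, in the first row
    z=M.T@np.array([0,0,-1.]); ax=np.cross([0,0,1],z); ax=ax/np.radians(6)
    out=[]
    for i in range(N):
        c,q=np.cos(y),np.sin(y); x=[c*d[0]+q*d[1], q*d[0]-c*d[1], -d[2]]
        t=-dyaw/N/np.radians(6)
        out.append(np.r_[np.array(x)/.06,ax[0] if i==0 else 0,ax[1] if i==0 else 0,t]); y+=dyaw/N
    o=np.round(out,2)+0.
    for k in range(0,N,8): print(o[k:k+8].ravel().tolist())
    if np.abs(o).max()>1: print('TOO BIG',np.abs(o).max())
E
python3 -c "
from h import *
plan([.52,.30,.27],-1.68,18)"
```

```text
t 0.10 pos [ 0.2379 -0.5775  0.2219] yaw 0.391 tilt [-0.0007  0.0012] q7 -0.08 F [ 0.  -0.5 -0.5] op 0.0877 g 0.0
[0.55, -0.65, -0.04, -0.01, 0.0, 0.89, 0.49, -0.7, -0.04, 0.0, 0.0, 0.89, 0.42, -0.74, -0.04, 0.0, 0.0, 0.89, 0.35, -0.78, -0.04, 0.0, 0.0, 0.89, 0.28, -0.81, -0.04, 0.0, 0.0, 0.89, 0.2, -0.83, -0.04, 0.0, 0.0, 0.89, 0.12, -0.84, -0.04, 0.0, 0.0, 0.89, 0.04, -0.85, -0.04, 0.0, 0.0, 0.89]
[-0.04, -0.85, -0.04, 0.0, 0.0, 0.89, -0.12, -0.85, -0.04, 0.0, 0.0, 0.89, -0.2, -0.83, -0.04, 0.0, 0.0, 0.89, -0.27, -0.81, -0.04, 0.0, 0.0, 0.89, -0.35, -0.78, -0.04, 0.0, 0.0, 0.89, -0.42, -0.74, -0.04, 0.0, 0.0, 0.89, -0.49, -0.7, -0.04, 0.0, 0.0, 0.89, -0.55, -0.65, -0.04, 0.0, 0.0, 0.89]
[-0.61, -0.6, -0.04, 0.0, 0.0, 0.89, -0.66, -0.54, -0.04, 0.0, 0.0, 0.89]
```

```bash
python3 -c "
from h import *
plan([.547,.328,.25],-0.85,18)"
```

```text
t 0.10 pos [ 0.2379 -0.5775  0.2219] yaw 0.391 tilt [-0.0007  0.0012] q7 -0.08 F [ 0.  -0.5 -0.5] op 0.0877 g 0.0
[0.58, -0.67, -0.03, -0.01, 0.0, 0.45, 0.55, -0.69, -0.03, 0.0, 0.0, 0.45, 0.52, -0.72, -0.03, 0.0, 0.0, 0.45, 0.48, -0.74, -0.03, 0.0, 0.0, 0.45, 0.45, -0.76, -0.03, 0.0, 0.0, 0.45, 0.41, -0.78, -0.03, 0.0, 0.0, 0.45, 0.37, -0.8, -0.03, 0.0, 0.0, 0.45, 0.34, -0.82, -0.03, 0.0, 0.0, 0.45]
[0.3, -0.83, -0.03, 0.0, 0.0, 0.45, 0.26, -0.85, -0.03, 0.0, 0.0, 0.45, 0.22, -0.86, -0.03, 0.0, 0.0, 0.45, 0.18, -0.87, -0.03, 0.0, 0.0, 0.45, 0.14, -0.88, -0.03, 0.0, 0.0, 0.45, 0.09, -0.88, -0.03, 0.0, 0.0, 0.45, 0.05, -0.88, -0.03, 0.0, 0.0, 0.45, 0.01, -0.89, -0.03, 0.0, 0.0, 0.45]
[-0.03, -0.89, -0.03, 0.0, 0.0, 0.45, -0.07, -0.88, -0.03, 0.0, 0.0, 0.45]
```

apply_moves --motion '[0.58,-0.67,-0.03,-0.01,0.0,0.45,0.55,-0.69,-0.03,0.0,0.0,0.45,0.52,-0.72,-0.03,0.0,0.0,0.45,0.48,-0.74,-0.03,0.0,0.0,0.45,0.45,-0.76,-0.03,0.0,0.0,0.45,0.41,-0.78,-0.03,0.0,0.0,0.45,0.37,-0.8,-0.03,0.0,0.0,0.45,0.34,-0.82,-0.03,0.0,0.0,0.45]'

```text
t: 1.1
ee_pos: [0.3749, -0.1745, 0.2368]
ee_rot: [3.14, 0.019, 0.001]
contact_force: [1.1, 1.1, -0.4]
opening: 0.0879
gripper_force: 0.0
```

apply_moves --motion '[0.3,-0.83,-0.03,0.0,0.0,0.45,0.26,-0.85,-0.03,0.0,0.0,0.45,0.22,-0.86,-0.03,0.0,0.0,0.45,0.18,-0.87,-0.03,0.0,0.0,0.45,0.14,-0.88,-0.03,0.0,0.0,0.45,0.09,-0.88,-0.03,0.0,0.0,0.45,0.05,-0.88,-0.03,0.0,0.0,0.45,0.01,-0.89,-0.03,0.0,0.0,0.45]'

```text
t: 2.1
ee_pos: [0.5129, 0.2279, 0.2505]
ee_rot: [3.088, -0.57, 0.0]
contact_force: [-0.1, -0.1, 1.0]
opening: 0.0878
gripper_force: 0.0
```

```bash
python3 -c "
from h import *
plan([.547,.328,.25],-0.09,4)"
```

```text
t 2.10 pos [0.5129 0.2279 0.2505] yaw -0.365 tilt [-0.     -0.0014] q7 -2.61 F [-0.1 -0.1  1. ] op 0.0878 g 0.0
[-0.02, -0.44, 0.0, 0.01, 0.0, 0.21, -0.03, -0.44, 0.0, 0.0, 0.0, 0.21, -0.04, -0.44, 0.0, 0.0, 0.0, 0.21, -0.05, -0.44, 0.0, 0.0, 0.0, 0.21]
```

apply_moves --motion '[-0.02,-0.44,0.0,0.01,0.0,0.0,-0.02,-0.44,0.0,0.0,0.0,0.0,-0.02,-0.44,0.0,0.0,0.0,0.0,-0.02,-0.44,0.0,0.0,0.0,0.0,0,0,0,0,0,0]' --fingers 0.5

```text
t: 2.72
ee_pos: [0.5449, 0.3288, 0.2499]
ee_rot: [-3.09, 0.563, 0.002]
contact_force: [0.3, -0.2, 0.7]
opening: 0.0653
gripper_force: 0.0
```

```bash
python3 -c "
from h import *
s,M=st(); im=snap('wrist','w0.png')
for P in ([.547,.328,.13],[.5632,.2463,.082]): print(proj('wrist',P,(s['ee_pos'],s['ee_rot'])))
"
```

```text
t 2.73 pos [0.5449 0.3288 0.2499] yaw -0.361 tilt [-0.0009  0.0005] q7 -2.75 F [ 0.3 -0.2  0.7] op 0.0653 g 0.0
[[320.97845633 232.53394523]]
[[397.79650272 173.40498737]]
```

View pics/w0.png

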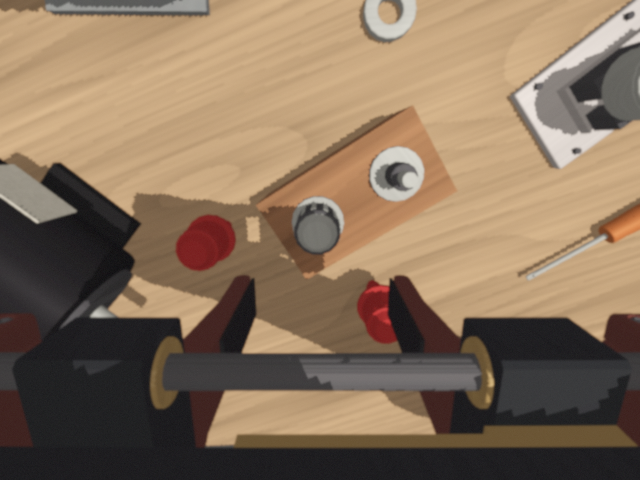

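The wrist view shows the chuck's top at about (317,228) and the straight tool's flange at (397,173). The fingers lie either side, and the red look-alikes are clear of them. I'll refine the circle centres by code.

```bash
python3 -c "
from h import *
from scipy.optimize import fsolve
s,M=st(); T=(s['ee_pos'],s['ee_rot'])
g=cv2.cvtColor(cv2.imread('pics/w0.png'),6)
def sub(px,z): return fsolve(lambda v:(proj('wrist',[v[0],v[1],z],T)-px)[0],[.55,.33])
print(sub((317,228),.13), sub((318,219),.082), sub((397,173.5),.082))
c=cv2.resize(g[185:265,280:360],None,fx=6,fy=6,interpolation=2)
cv2.imwrite('pics/c.png',c)
"
```

```text
t 2.77 pos [0.545  0.3273 0.25  ] yaw -0.362 tilt [-0.0007 -0.0005] q7 -2.75 F [ 0.3 -0.7  0.6] op 0.0659 g 0.0
[0.55188808 0.3280925 ] [0.54930972 0.32870868] [0.56341921 0.24530978]
```

View pics/c.png

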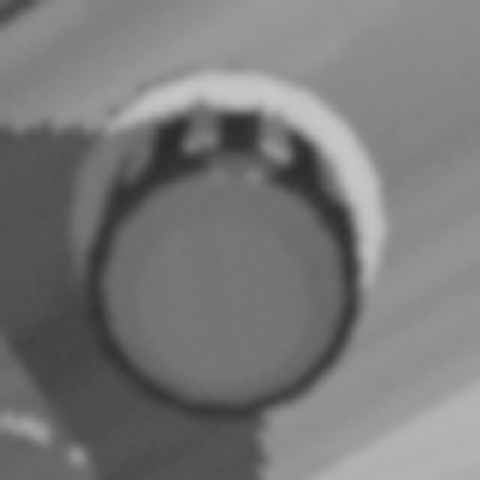

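```bash
python3 -c "
from h import *
plan([.547,.3295,.088],0,5)"
```

```text
t 2.77 pos [0.545  0.3273 0.25  ] yaw -0.362 tilt [-0.0007 -0.0005] q7 -2.75 F [ 0.3 -0.7  0.6] op 0.0659 g 0.0
[0.0, -0.01, 0.54, 0.01, 0.0, 0.0, 0.0, -0.01, 0.54, 0.0, 0.0, 0.0, 0.0, -0.01, 0.54, 0.0, 0.0, 0.0, 0.0, -0.01, 0.54, 0.0, 0.0, 0.0, 0.0, -0.01, 0.54, 0.0, 0.0, 0.0]
```

apply_moves --motion '[0.02,-0.04,0.54,0.0,0.0,0.0,0.0,0.0,0.54,0.0,0.0,0.0,0.0,0.0,0.54,0.0,0.0,0.0,0.0,0.0,0.54,0.0,0.0,0.0,0.0,0.0,0.54,0.0,0.0,0.0,0,0,0,0,0,0]'

```text
t: 3.52
ee_pos: [0.5463, 0.3263, 0.0866]
ee_rot: [3.086, -0.568, -0.004]
contact_force: [1.2, 0.5, -0.5]
opening: 0.0655
gripper_force: 0.0
```

apply_moves --motion '[0,0,0,0,0,0,0,0,0,0,0,0,0,0,0,0,0,0,0,0,0,0,0,0]' --fingers -1 --newtons 40

```text
t: 4.03
ee_pos: [0.5485, 0.3299, 0.0904]
ee_rot: [-3.088, 0.567, -0.004]
contact_force: [2.0, 1.1, 5.7]
opening: 0.0397
gripper_force: 40.0
```

```bash
python3 -c "
from h import *
s,M=st();print(s['moment'])"
```

```text
t 4.03 pos [0.5485 0.3299 0.0904] yaw -0.363 tilt [0.0033 0.0019] q7 -2.81 F [2.  1.1 5.7] op 0.0397 g 40.0
[ 0.29367455 -0.0870627  -0.02226343]
```

apply_moves --motion '[0,0,-0.5,0,0,0,0,0,-0.8,0,0,0,0,0,-0.8,0,0,0,0,0,0,0,0,0]'

```text
t: 4.53
ee_pos: [0.5487, 0.3299, 0.2183]
ee_rot: [-3.086, 0.567, -0.008]
contact_force: [-0.4, 0.5, -4.6]
opening: 0.0393
gripper_force: 40.0
```

```bash
python3 -c "
from h import *
plan([.5617-.065*np.cos(.36),.0167+.065*np.sin(.36),.218],0,7)"
```

```text
t 4.53 pos [0.5487 0.3299 0.2183] yaw -0.363 tilt [0.0056 0.0027] q7 -2.75 F [-0.4  0.5 -4.6] op 0.0393 g 40.0
[0.14, 0.69, 0.0, -0.04, -0.04, 0.0, 0.14, 0.69, 0.0, 0.0, 0.0, 0.0, 0.14, 0.69, 0.0, 0.0, 0.0, 0.0, 0.14, 0.69, 0.0, 0.0, 0.0, 0.0, 0.14, 0.69, 0.0, 0.0, 0.0, 0.0, 0.14, 0.69, 0.0, 0.0, 0.0, 0.0, 0.14, 0.69, 0.0, 0.0, 0.0, 0.0]
```

apply_moves --motion '[0.14,0.69,0.0,-0.04,-0.04,0.0,0.14,0.69,0.0,0.0,0.0,0.0,0.14,0.69,0.0,0.0,0.0,0.0,0.14,0.69,0.0,0.0,0.0,0.0,0.14,0.69,0.0,0.0,0.0,0.0,0.14,0.69,0.0,0.0,0.0,0.0,0.14,0.69,0.0,0.0,0.0,0.0,0,0,0,0,0,0]'

```text
t: 5.52
ee_pos: [0.4976, 0.0325, 0.2135]
ee_rot: [3.082, -0.575, -0.012]
contact_force: [0.8, 1.1, -4.4]
opening: 0.0393
gripper_force: 40.0
```

```bash
python3 -c "
from h import *
s,M=st(); im=snap('wrist','w1.png')
print(proj('wrist',[.5617,.0167,.106],(s['ee_pos'],s['ee_rot'])))
st()
"
```

```text
t 5.53 pos [0.4976 0.0325 0.2135] yaw -0.369 tilt [-0.009 -0.005] q7 -2.23 F [ 0.8  1.1 -4.4] op 0.0393 g 40.0
[[308.27133974 153.30424655]]
t 5.58 pos [0.4981 0.0351 0.2139] yaw -0.367 tilt [-0.0079 -0.0033] q7 -2.23 F [-0.4  0.7 -3.3] op 0.0400 g 40.0
```

View pics/w1.png

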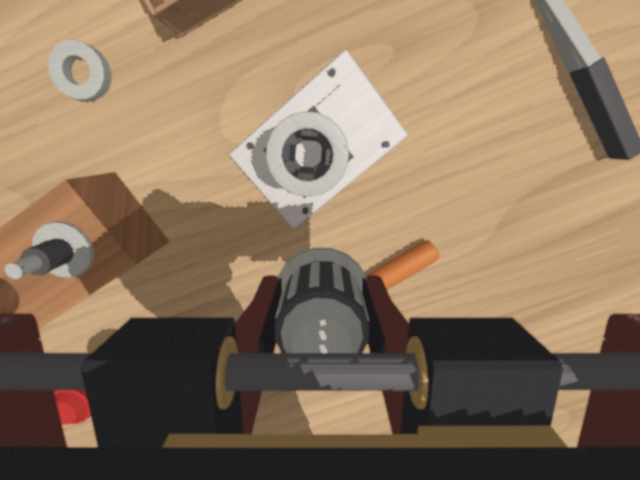

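The rim's centre is at (307,154), against a prediction of (308,153), so the socket position is confirmed. The chuck is held upright at (322,300). Pose readings carry noise, so I'll average them.

```bash
cat >> h.py <<'E'
def avg(n=6):
    o=[]; 
    for i in range(n): manip.snapshot('wrist'); o.append(manip.observe())
    m={k:np.mean([s[k] for s in o],0) for k in('t','ee_pos','qpos','contact_force','moment','opening','gripper_force')}
    m['ee_rot']=R.from_rotvec([s['ee_rot'] for s in o]).mean().as_rotvec(); m['sd']=np.std([s['ee_pos'] for s in o],0); return m
class A:
    pass
def stav(n=6):
    a=avg(n); manip_obs=manip.observe
    M=R.from_rotvec(a['ee_rot']).as_matrix()
    print('AVG t %.2f'%a['t'],'pos',np.round(a['ee_pos'],4),'sd',np.round(a['sd'],4),'yaw %.3f'%np.arctan2(M[1,0],M[0,0]),'tilt',np.round(M[:2,2],4),'q7 %.2f'%a['qpos'][6],'F',np.round(a['contact_force'],1),'op %.4f'%a['opening'])
    return a,M
def planav(pos,dyaw,N,n=6):
    global st
    o=st; r=stav(n); st=lambda:r
    plan(pos,dyaw,N); st=o
E
python3 -c "
from h import *
planav([.5617,.0167,.215],0,2)
"
```

```text
AVG t 5.75 pos [0.499  0.0379 0.2148] sd [0.0003 0.0006 0.0003] yaw -0.362 tilt [-0.0061 -0.0021] q7 -2.23 F [-0.   0.5 -4.7] op 0.0394
[0.55, -0.02, 0.0, 0.04, 0.05, 0.0, 0.55, -0.02, 0.0, 0.0, 0.0, 0.0]
```

apply_moves --motion '[0.55,-0.02,0.0,0.04,0.05,0.0,0.55,-0.02,0.0,0.0,0.0,0.0,0,0,0,0,0,0,0,0,0,0,0,0,0,0,0,0,0,0]'

```text
t: 6.5
ee_pos: [0.5613, 0.0166, 0.2155]
ee_rot: [3.09, -0.565, 0.002]
contact_force: [-0.3, -0.7, -4.6]
opening: 0.039
gripper_force: 40.0
```

```bash
python3 -c "
from h import *
planav([.5617,.0167,.135],0,4,4)
"
```

```text
AVG t 6.62 pos [0.5617 0.0162 0.2157] sd [0.0001 0.0001 0.    ] yaw -0.363 tilt [ 0.0018 -0.0005] q7 -2.19 F [ 0.2  0.2 -4.1] op 0.0395
[0.0, 0.0, 0.34, 0.0, -0.02, 0.0, 0.0, 0.0, 0.34, 0.0, 0.0, 0.0, 0.0, 0.0, 0.34, 0.0, 0.0, 0.0, 0.0, 0.0, 0.34, 0.0, 0.0, 0.0]
```

apply_moves --motion '[0.0,0.0,0.34,0.0,-0.02,0.0,0.0,0.0,0.34,0.0,0.0,0.0,0.0,0.0,0.34,0.0,0.0,0.0,0.0,0.0,0.3,0.0,0.0,0.0,0,0,0,0,0,0,0,0,0,0,0,0]'

```text
t: 7.45
ee_pos: [0.5623, 0.0165, 0.1368]
ee_rot: [-3.089, 0.566, 0.0]
contact_force: [0.9, 2.0, -6.4]
opening: 0.0392
gripper_force: 40.0
```

```bash
python3 -c "
from h import *
stav(4)
"
```

```text
AVG t 7.57 pos [0.5623 0.0164 0.1369] sd [0. 0. 0.] yaw -0.363 tilt [0.0005 0.0009] q7 -2.24 F [ 0.8  3.4 -5.4] op 0.0396
```

apply_moves --motion '[0.0,0.0,0.03,0.0,0.0,0.0,0.0,0.0,0.03,0.0,0.0,0.0,0.0,0.0,0.03,0.0,0.0,0.0,0,0,0,0,0,0]'

```text
t: 8.15
ee_pos: [0.5633, 0.0167, 0.1316]
ee_rot: [-3.088, 0.566, -0.004]
contact_force: [3.1, 4.6, -0.5]
opening: 0.0395
gripper_force: 40.0
```

```bash
python3 -c "
from h import *
a,_=stav(5);print(a['moment'])
"
```

```text
AVG t 8.30 pos [0.5633 0.0167 0.1316] sd [0. 0. 0.] yaw -0.363 tilt [0.0025 0.0013] q7 -2.24 F [ 2.7  5.1 -1.1] op 0.0395
[ 1.46320735 -0.75349483 -0.02063527]
```

apply_moves --motion '[0.007,-0.03,0.0,0.0,0.0,0.0,0,0,0,0,0,0]'

```text
t: 8.65
ee_pos: [0.5633, 0.017, 0.131]
ee_rot: [3.09, -0.568, 0.0]
contact_force: [2.2, 1.6, -2.7]
opening: 0.0396
gripper_force: 40.0
```

```bash
python3 -c "
from h import *
a,_=stav(5);print(a['moment'])
"
```

```text
AVG t 8.80 pos [0.5633 0.0171 0.1309] sd [0. 0. 0.] yaw -0.363 tilt [ 0.0001 -0.    ] q7 -2.24 F [ 1.8  1.9 -2.8] op 0.0396
[ 0.56648318 -0.58997122 -0.00183253]
```

apply_moves --motion '[0.014,-0.018,0.0,0.0,0.0,0.0,0,0,0.02,0,0,0,0,0,0.02,0,0,0,0,0,0,0,0,0]'

```text
t: 9.4
ee_pos: [0.5639, 0.0179, 0.1282]
ee_rot: [3.09, -0.568, -0.002]
contact_force: [-0.3, -0.8, -3.7]
opening: 0.0395
gripper_force: 40.0
```

```bash
python3 -c "
from h import *
a,_=stav(4);print(a['moment'])
"
```

```text
AVG t 9.53 pos [0.564  0.0179 0.1283] sd [0.     0.     0.0001] yaw -0.363 tilt [-0.0009  0.0001] q7 -2.24 F [-0.5 -0.5 -4.9] op 0.0395
[-0.08554966  0.12182301  0.00900931]
```

apply_moves --motion '[0,0,0.02,0,0,0,0,0,0.015,0,0,0,0,0,0.003,0,0,-1,0,0,0.003,0,0,-1,0,0,0.003,0,0,-1,0,0,0.003,0,0,-1,0,0,0.003,0,0,-1,0,0,0.003,0,0,-1]'

```text
t: 10.6
ee_pos: [0.5642, 0.0194, 0.1257]
ee_rot: [-3.111, -0.421, -0.0]
contact_force: [-2.7, 2.3, -0.1]
opening: 0.0399
gripper_force: 40.0
```

apply_moves --motion '[0,0,0.003,0,0,-1,0,0,0.003,0,0,-1,0,0,0.003,0,0,-1,0,0,0.003,0,0,-1,0,0,0.003,0,0,-1,0,0,0.003,0,0,-1,0,0,0.003,0,0,-1,0,0,0.003,0,0,-1]'

```text
t: 11.6
ee_pos: [0.5627, 0.0209, 0.1243]
ee_rot: [-2.669, -1.65, 0.001]
contact_force: [-7.9, 5.5, 4.4]
opening: 0.0394
gripper_force: 40.0
```

```bash
python3 -c "
from h import *
s,_=st();print(s['moment'])
"
```

```text
t 11.60 pos [0.5627 0.0209 0.1243] yaw 1.107 tilt [-0.0028  0.0032] q7 -0.95 F [-7.9  5.5  4.4] op 0.0394 g 40.0
[ 1.37706489  2.15566298 -0.24320987]
```

apply_moves --motion '[0.018,-0.02,0,0,0,0,0.018,-0.02,0,0,0,0,0,-0.004,0.003,0,0,-1,0,-0.004,0.003,0,0,-1,0,-0.004,0.003,0,0,-1,0,-0.004,0.003,0,0,-1,0,-0.004,0.003,0,0,-1,0,-0.004,0.003,0,0,-1]'

```text
t: 12.6
ee_pos: [0.5609, 0.0215, 0.1232]
ee_rot: [-2.033, -2.394, 0.002]
contact_force: [-6.7, -0.7, 5.3]
opening: 0.0395
gripper_force: 40.0
```

```bash
python3 -c "
from h import *
s,_=st();print(s['moment'])
"
```

```text
t 12.60 pos [0.5609 0.0215 0.1232] yaw 1.734 tilt [-0.0019 -0.    ] q7 -0.42 F [-6.7 -0.7  5.3] op 0.0395 g 40.0
[-0.1805      1.75745031 -0.31511966]
```

apply_moves --motion '[0.004,-0.02,0,0,0,-0.5,0.003,-0.02,0.001,0,0,-0.5,0,-0.004,0.003,0,0,-1,0,-0.004,0.003,0,0,-1,0,-0.004,0.003,0,0,-1,0,-0.004,0.003,0,0,-1,0,-0.004,0.003,0,0,-1,0,-0.004,0.003,0,0,-1]'

```text
t: 13.6
ee_pos: [0.5589, 0.0205, 0.1226]
ee_rot: [1.041, 2.963, 0.001]
contact_force: [-2.5, -0.5, 5.7]
opening: 0.0396
gripper_force: 40.0
```

```bash
python3 -c "
from h import *
s,_=st();print(s['moment'])
"
```

```text
t 13.60 pos [0.5589 0.0205 0.1226] yaw 2.466 tilt [0.0013 0.0001] q7 0.22 F [-2.5 -0.5  5.7] op 0.0396 g 40.0
[-0.33515705  0.5953679  -0.36062389]
```

apply_moves --motion '[0.006,-0.009,0.003,0,0,-1,0.006,-0.009,0.003,0,0,-1,0,-0.004,0.003,0,0,-1,0,-0.004,0.003,0,0,-1,0,-0.004,0.003,0,0,-1,0,-0.004,0.003,0,0,-1,0,-0.004,0.003,0,0,-1,0,-0.004,0.003,0,0,-1]'

```text
t: 14.6
ee_pos: [0.5581, 0.0183, 0.1215]
ee_rot: [-0.253, 3.129, -0.0]
contact_force: [-1.4, -2.5, 7.2]
opening: 0.0398
gripper_force: 40.0
```

```bash
python3 -c "
from h import *
s,_=st();print(s['moment'])
"
```

```text
t 14.60 pos [0.5581 0.0183 0.1215] yaw -2.980 tilt [ 0.0025 -0.0001] q7 0.94 F [-1.4 -2.5  7.2] op 0.0398 g 40.0
[-0.50095462  0.13184978 -0.36311121]
```

apply_moves --motion '[0.006,-0.012,0.0035,0,0,-1,0.006,-0.012,0.0035,0,0,-1,0,-0.004,0.0035,0,0,-1,0,-0.004,0.0035,0,0,-1,0,-0.004,0.0035,0,0,-1,0,-0.004,0.0035,0,0,-1,0,-0.004,0.0035,0,0,-1,0,-0.004,0.0035,0,0,-1]'

```text
t: 15.6
ee_pos: [0.5592, 0.0162, 0.1202]
ee_rot: [-1.503, 2.754, -0.001]
contact_force: [0.7, 0.1, 7.5]
opening: 0.0393
gripper_force: 40.0
```

```bash
python3 -c "
from h import *
s,_=st();print(s['moment'])
"
```

```text
t 15.60 pos [0.5592 0.0162 0.1202] yaw -2.143 tilt [0.0039 0.0013] q7 1.69 F [0.7 0.1 7.5] op 0.0393 g 40.0
[-0.18509294 -0.31550397 -0.44281854]
```

apply_moves --motion '[0,-0.004,0.0035,0,0,-1,0,-0.004,0.0035,0,0,-1,0,-0.004,0.0035,0,0,-1,0,-0.004,0.0035,0,0,-1,0,-0.004,0.0035,0,0,-1,0,-0.004,0.0035,0,0,-1,0,-0.004,0.0035,0,0,-1,0,-0.004,0.0035,0,0,-1]'

```text
t: 16.6
ee_pos: [0.5617, 0.0162, 0.1193]
ee_rot: [-2.492, 1.905, -0.005]
contact_force: [1.2, -0.7, 11.9]
opening: 0.0395
gripper_force: 40.0
```

```bash
python3 -c "
from h import *
s,_=st();print(s['moment'])
"
```

```text
t 16.60 pos [0.5617 0.0162 0.1193] yaw -1.305 tilt [0.0054 0.0019] q7 2.50 F [ 1.2 -0.7 11.9] op 0.0395 g 40.0
[-0.19593668 -0.24672553 -0.58028337]
```

apply_moves --motion '[0,0.004,0,0,0,1,0,0.004,0.002,0,0,1,0,0.004,0.002,0,0,1,0,0.004,0.002,0,0,1,0,0.004,0.002,0,0,1,0,0.004,0.002,0,0,1,0,0.004,0.002,0,0,1,0,0.004,0.002,0,0,1]'

```text
t: 17.6
ee_pos: [0.5594, 0.0162, 0.1187]
ee_rot: [-1.496, 2.757, -0.004]
contact_force: [-1.8, -3.3, 16.6]
opening: 0.0396
gripper_force: 40.0
```

```bash
python3 -c "
from h import *
s,_=st();print(s['moment'])
"
```

```text
t 17.60 pos [0.5594 0.0162 0.1187] yaw -2.147 tilt [0.005  0.0002] q7 1.74 F [-1.8 -3.3 16.6] op 0.0396 g 40.0
[-0.5050449   0.51873992  0.56885642]
```

apply_moves --motion '[0,0.004,0,0,0,1,0,0.004,0,0,0,1,0,0.004,0.001,0,0,1,0,0.004,0.001,0,0,1,0,0.004,0.001,0,0,1,0,0.004,0,0,0,1,0,0.004,0,0,0,1,0,0.004,0,0,0,1]'

```text
t: 18.6
ee_pos: [0.5582, 0.0184, 0.1187]
ee_rot: [-0.247, 3.127, 0.0]
contact_force: [-3.0, -1.0, 17.4]
opening: 0.0396
gripper_force: 40.0
```

```bash
python3 -c "
from h import *
s,_=st();print(s['moment'])
"
```

```text
t 18.60 pos [0.5582 0.0184 0.1187] yaw -2.984 tilt [0.0053 0.0005] q7 1.01 F [-3.  -1.  17.4] op 0.0396 g 40.0
[-0.34196092  0.53030349  0.59144971]
```

apply_moves --motion '[0,0,-0.012,0,0,0,0,0,-0.012,0,0,0,0,0,0,0,0,0]'

```text
t: 18.98
ee_pos: [0.5582, 0.0184, 0.1194]
ee_rot: [-0.251, 3.127, 0.001]
contact_force: [-0.5, -0.4, 9.7]
opening: 0.0397
gripper_force: 40.0
```

apply_moves --motion '[0,0,0,0,0,0,0,0,0,0,0,0,0,0,0,0,0,0]' --fingers 0.6

```text
t: 19.35
ee_pos: [0.556, 0.0174, 0.1172]
ee_rot: [0.251, -3.131, -0.001]
contact_force: [-0.2, -1.3, 1.1]
opening: 0.0659
gripper_force: 0.0
```

```bash
python3 -c "
from h import *
stav(3)
"
```

```text
AVG t 19.45 pos [0.5559 0.0174 0.1171] sd [0. 0. 0.] yaw -2.981 tilt [-0.0004  0.0005] q7 1.01 F [ 0.2  0.1 -0.3] op 0.0696
```

apply_moves --motion '[0,0,-0.5,0,0,0,0,0,-0.9,0,0,0,0,0,-0.9,0,0,0,0,0,0,0,0,0]'

```text
t: 20.0
ee_pos: [0.5577, 0.0185, 0.2592]
ee_rot: [-0.251, 3.125, 0.0]
contact_force: [-0.3, -0.5, -0.3]
opening: 0.0703
gripper_force: 0.0
```

Run:
```python
from h import *
np.set_printoptions(precision=4,suppress=True)
st()
def P(ox,oy,cx,cy): return lambda a,b:np.array([ox+(a-cx+.5)/4-.5,oy+(b-cy+.5)/4-.5])
S=P(275,198,400,0)
L=[(.075,-.05,.012),(-.075,-.05,.012),(-.075,.05,.012),(.075,.05,.012)]
px=[S(428,115),S(675,38),S(729,200),S(481,280)]
print('top corners',*fit([('top',l,p) for l,p in zip(L,px)],(.55,.01,1.88)))
im=cv2.imread('pics/top0.png'); hsv=cv2.cvtColor(im,cv2.COLOR_BGR2HSV)
m=((hsv[...,1]<60)&(hsv[...,2]>90)).astype(np.uint8)*255
roi=np.zeros_like(m); roi[198:275,275:365]=m[198:275,275:365]
roi=cv2.morphologyEx(roi,cv2.MORPH_OPEN,np.ones((3,3)))
c=max(cv2.findContours(roi,0,1)[0],key=cv2.contourArea); 
h=cv2.convexHull(c); print(cv2.minAreaRect(h), cv2.approxPolyDP(h,4,True).reshape(-1,2).tolist())
# wrist image corners
T=(np.array([.4976,.0325,.2135]),np.array([3.082,-.575,-.012]))
W=[(347,50),(407,133),(293,229),(230,155)]
Lw=[(-.075,-.05,.012),(-.075,.05,.012),(.075,.05,.012),(.075,-.05,.012)]
print('wrist',*fit([('wrist',l,p) for l,p in zip(Lw,W)],(.55,.01,1.88),T))
# rim fit same image for reference
print('rim',*fit([('wrist',(0,0,.106),(307,154))],(.55,.01,0),T))
```

```text
t 20.00 pos [0.5577 0.0185 0.2592] yaw -2.981 tilt [0.006  0.0007] q7 1.14 F [-0.3 -0.5 -0.3] op 0.0703 g 0.0
top corners [0.5629 0.0067 1.8832] [[-0.3838 -0.0184]
 [ 0.3243 -0.4995]
 [ 0.7276  0.0657]
 [-0.6634  0.4046]]
((318.75, 236.75), (43.63942337036133, 65.45914459228516), 71.56504821777344) [[343, 208], [356, 247], [295, 267], [282, 226]]
wrist [0.5638 0.0094 1.8932] [[-1.2301 -1.5271]
 [ 1.9038  1.9952]
 [ 1.0396  0.3165]
 [-1.5719 -0.3664]]
rim [0.5617 0.019  0.    ] [[-0. -0.]]
```

```bash
python3 -c "
from h import *
plan([.4623,-.270,.2],-3.05,32)
"
```

```text
t 20.00 pos [0.5577 0.0185 0.2592] yaw -2.981 tilt [0.006  0.0007] q7 1.14 F [-0.3 -0.5 -0.3] op 0.0703 g 0.0
[0.07, -0.14, 0.03, 0.0, 0.06, 0.91, 0.06, -0.15, 0.03, 0.0, 0.0, 0.91, 0.05, -0.15, 0.03, 0.0, 0.0, 0.91, 0.03, -0.16, 0.03, 0.0, 0.0, 0.91, 0.02, -0.16, 0.03, 0.0, 0.0, 0.91, 0.0, -0.16, 0.03, 0.0, 0.0, 0.91, -0.01, -0.16, 0.03, 0.0, 0.0, 0.91, -0.03, -0.16, 0.03, 0.0, 0.0, 0.91]
[-0.04, -0.15, 0.03, 0.0, 0.0, 0.91, -0.06, -0.15, 0.03, 0.0, 0.0, 0.91, -0.07, -0.14, 0.03, 0.0, 0.0, 0.91, -0.09, -0.13, 0.03, 0.0, 0.0, 0.91, -0.1, -0.12, 0.03, 0.0, 0.0, 0.91, -0.11, -0.11, 0.03, 0.0, 0.0, 0.91, -0.12, -0.1, 0.03, 0.0, 0.0, 0.91, -0.13, -0.09, 0.03, 0.0, 0.0, 0.91]
[-0.14, -0.08, 0.03, 0.0, 0.0, 0.91, -0.14, -0.07, 0.03, 0.0, 0.0, 0.91, -0.15, -0.05, 0.03, 0.0, 0.0, 0.91, -0.15, -0.04, 0.03, 0.0, 0.0, 0.91, -0.16, -0.02, 0.03, 0.0, 0.0, 0.91, -0.16, -0.01, 0.03, 0.0, 0.0, 0.91, -0.16, 0.01, 0.03, 0.0, 0.0, 0.91, -0.16, 0.02, 0.03, 0.0, 0.0, 0.91]
[-0.15, 0.04, 0.03, 0.0, 0.0, 0.91, -0.15, 0.05, 0.03, 0.0, 0.0, 0.91, -0.14, 0.07, 0.03, 0.0, 0.0, 0.91, -0.14, 0.08, 0.03, 0.0, 0.0, 0.91, -0.13, 0.09, 0.03, 0.0, 0.0, 0.91, -0.12, 0.1, 0.03, 0.0, 0.0, 0.91, -0.11, 0.11, 0.03, 0.0, 0.0, 0.91, -0.1, 0.12, 0.03, 0.0, 0.0, 0.91]
```

apply_moves --motion '[0.07,-0.14,0.03,0.0,0.0,0.91,0.06,-0.15,0.03,0.0,0.0,0.91,0.05,-0.15,0.03,0.0,0.0,0.91,0.03,-0.16,0.03,0.0,0.0,0.91,0.02,-0.16,0.03,0.0,0.0,0.91,0.0,-0.16,0.03,0.0,0.0,0.91,-0.01,-0.16,0.03,0.0,0.0,0.91,-0.03,-0.16,0.03,0.0,0.0,0.91]'

```text
t: 21.0
ee_pos: [0.5306, -0.056, 0.2397]
ee_rot: [-0.936, -2.997, 0.0]
contact_force: [0.8, -0.2, -0.1]
opening: 0.0705
gripper_force: 0.0
```

apply_moves --motion '[-0.04,-0.15,0.03,0.0,0.0,0.91,-0.06,-0.15,0.03,0.0,0.0,0.91,-0.07,-0.14,0.03,0.0,0.0,0.91,-0.09,-0.13,0.03,0.0,0.0,0.91,-0.1,-0.12,0.03,0.0,0.0,0.91,-0.11,-0.11,0.03,0.0,0.0,0.91,-0.12,-0.1,0.03,0.0,0.0,0.91,-0.13,-0.09,0.03,0.0,0.0,0.91]'

```text
t: 22.0
ee_pos: [0.5077, -0.1278, 0.2253]
ee_rot: [-1.984, -2.434, 0.001]
contact_force: [-0.2, 0.3, 0.4]
opening: 0.0698
gripper_force: 0.0
```

apply_moves --motion '[-0.14,-0.08,0.03,0.0,0.0,0.91,-0.14,-0.07,0.03,0.0,0.0,0.91,-0.15,-0.05,0.03,0.0,0.0,0.91,-0.15,-0.04,0.03,0.0,0.0,0.91,-0.16,-0.02,0.03,0.0,0.0,0.91,-0.16,-0.01,0.03,0.0,0.0,0.91,-0.16,0.01,0.03,0.0,0.0,0.91,-0.16,0.02,0.03,0.0,0.0,0.91]'

```text
t: 23.0
ee_pos: [0.4835, -0.2002, 0.2109]
ee_rot: [-2.747, -1.521, 0.002]
contact_force: [-0.3, -0.1, 0.2]
opening: 0.0702
gripper_force: 0.0
```

```bash
python3 -c "
from h import *
plan([.4623,-.270,.2],-.8,8)
"
```

```text
t 23.00 pos [ 0.4835 -0.2002  0.2109] yaw 1.012 tilt [-0.0018  0.0008] q7 -0.48 F [-0.3 -0.1  0.2] op 0.0702 g 0.0
[-0.15, 0.04, 0.02, -0.02, 0.0, 0.95, -0.14, 0.05, 0.02, 0.0, 0.0, 0.95, -0.14, 0.07, 0.02, 0.0, 0.0, 0.95, -0.13, 0.08, 0.02, 0.0, 0.0, 0.95, -0.12, 0.09, 0.02, 0.0, 0.0, 0.95, -0.11, 0.11, 0.02, 0.0, 0.0, 0.95, -0.1, 0.12, 0.02, 0.0, 0.0, 0.95, -0.09, 0.12, 0.02, 0.0, 0.0, 0.95]
```

apply_moves --motion '[-0.15,0.04,0.03,0.0,0.0,0.91,-0.14,0.05,0.03,0.0,0.0,0.91,-0.14,0.07,0.03,0.0,0.0,0.91,-0.13,0.08,0.03,0.0,0.0,0.91,-0.12,0.09,0.02,0.0,0.0,0.91,-0.11,0.11,0.02,0.0,0.0,0.91,-0.1,0.12,0.02,0.0,0.0,0.91,0,0,0,0,0,0.91]'

```text
t: 24.0
ee_pos: [0.4652, -0.2626, 0.1999]
ee_rot: [-3.116, -0.388, 0.003]
contact_force: [0.2, -0.0, 0.4]
opening: 0.0704
gripper_force: 0.0
```

Run:
```python
from h import *
stav(4); s,M=st(); im=snap('wrist','w2.png'); T=(s['ee_pos'],s['ee_rot'])
v=(.4943,-.2619,.2486); c,q=np.cos(v[2]),np.sin(v[2])
for l in((.15,0,.008),(.05,0,.03),(-.05,0,.03)): print(proj('wrist',[v[0]+c*l[0],v[1]+q*l[0],l[2]],T))
t=manip.snapshot('top')[:,:,::-1]; sc=manip.snapshot('scene')[:,:,::-1]
f=lambda im,x,y:cv2.resize(im[y:y+60,x:x+80],None,fx=4,fy=4,interpolation=2)
cv2.imwrite('pics/d.png',np.vstack([np.hstack([cv2.cvtColor(im,4)[130:370,0:640]]),np.hstack([f(t,275,198),f(sc,285,190)])]))
```

```text
AVG t 24.13 pos [ 0.4658 -0.2618  0.2003] sd [0.0002 0.0002 0.0002] yaw 0.251 tilt [-0.0016  0.0008] q7 -1.07 F [-0.3 -0.6 -0. ] op 0.0704
t 24.20 pos [ 0.466  -0.2616  0.2006] yaw 0.255 tilt [-0.0012  0.0008] q7 -1.07 F [-0.7 -1.2  0.7] op 0.0706 g 0.0
[[330.33657111  21.72502292]]
[[329.58967393 138.09480717]]
[[328.44466125 244.27436523]]
```

View pics/d.png

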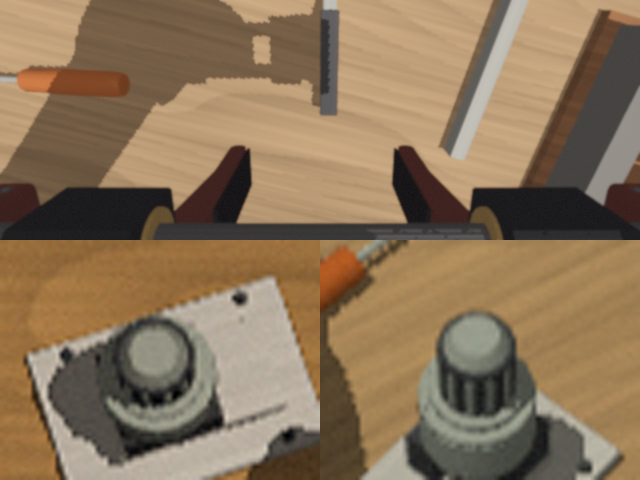

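The wrist view puts the handle at x ≈ 329, rows 140–244, which matches the prediction. The top and scene crops show the chuck's flange down on the rim. I'll grasp the wedge now.

```bash
python3 -c "
from h import *
planav([.4623,-.270,.008],0,5,2)
"
```

```text
AVG t 24.42 pos [ 0.4663 -0.2617  0.2011] sd [0. 0. 0.] yaw 0.254 tilt [-0.0004  0.0005] q7 -1.07 F [0.5 0.1 0.1] op 0.0703
[-0.02, 0.02, 0.64, -0.01, 0.0, 0.0, -0.02, 0.02, 0.64, 0.0, 0.0, 0.0, -0.02, 0.02, 0.64, 0.0, 0.0, 0.0, -0.02, 0.02, 0.64, 0.0, 0.0, 0.0, -0.02, 0.02, 0.64, 0.0, 0.0, 0.0]
```

apply_moves --motion '[-0.02,0.025,0.64,0.0,0.0,0.0,-0.02,0.025,0.64,0.0,0.0,0.0,-0.02,0.025,0.64,0.0,0.0,0.0,-0.02,0.025,0.64,0.0,0.0,0.0,-0.02,0.025,0.5,0.0,0.0,0.05,0,0,0,0,0,0,0,0,0,0,0,0]'

```text
t: 25.32
ee_pos: [0.4631, -0.2706, 0.0186]
ee_rot: [3.117, 0.388, 0.001]
contact_force: [-0.2, 0.6, -0.1]
opening: 0.0705
gripper_force: 0.0
```

```bash
python3 -c "
from h import *
planav([.4623,-.270,.006],0,1,2)
"
```

```text
AVG t 25.40 pos [ 0.4634 -0.2709  0.0191] sd [0. 0. 0.] yaw 0.248 tilt [ 0.0017 -0.0007] q7 -1.21 F [-0.4  0.1 -0.4] op 0.0703
[-0.01, -0.02, 0.22, 0.01, -0.01, 0.0]
```

apply_moves --motion '[-0.01,-0.01,0.1,0,0,0,0,0,0.1,0,0,0,0,0,0,0,0,0,0,0,0,0,0,0]'

```text
t: 25.92
ee_pos: [0.4617, -0.27, 0.0056]
ee_rot: [-3.117, -0.388, 0.0]
contact_force: [0.4, 1.2, 0.8]
opening: 0.0703
gripper_force: 0.0
```

apply_moves --motion '[0,0,0,0,0,0,0,0,0,0,0,0,0,0,0,0,0,0,0,0,0,0,0,0,0,0,0,0,0,0,0,0,0,0,0,0]' --fingers -1 --newtons 55

```text
t: 26.68
ee_pos: [0.4616, -0.2701, 0.0056]
ee_rot: [-3.117, -0.388, 0.0]
contact_force: [-0.8, -0.0, 0.1]
opening: 0.0167
gripper_force: 55.0
```

```bash
python3 -c "
from h import *
stav(2)
"
```

```text
AVG t 26.75 pos [ 0.4616 -0.2701  0.0056] sd [0. 0. 0.] yaw 0.247 tilt [-0.0003  0.0004] q7 -1.22 F [ 0.  -0.1 -0.4] op 0.0167
```

apply_moves --motion '[0,0,-0.5,0,0,0,0,0,-1,0,0,0,0,0,-0.5,0,0,0,0,0,0,0,0,0]'

```text
t: 27.28
ee_pos: [0.4627, -0.2708, 0.1276]
ee_rot: [3.115, 0.387, 0.004]
contact_force: [0.3, 0.1, -2.6]
opening: 0.0167
gripper_force: 55.0
```

```bash
python3 -c "
from h import *
plan([.6416,-.2272,.12],1.638,16)
"
```

```text
t 27.27 pos [ 0.4627 -0.2708  0.1276] yaw 0.247 tilt [ 0.003  -0.0021] q7 -1.12 F [ 0.3  0.1 -2.6] op 0.0167 g 55.0
[0.19, 0.0, 0.01, 0.03, -0.02, -0.98, 0.19, 0.02, 0.01, 0.0, 0.0, -0.98, 0.19, 0.04, 0.01, 0.0, 0.0, -0.98, 0.18, 0.06, 0.01, 0.0, 0.0, -0.98, 0.18, 0.08, 0.01, 0.0, 0.0, -0.98, 0.17, 0.1, 0.01, 0.0, 0.0, -0.98, 0.16, 0.11, 0.01, 0.0, 0.0, -0.98, 0.14, 0.13, 0.01, 0.0, 0.0, -0.98]
[0.13, 0.14, 0.01, 0.0, 0.0, -0.98, 0.11, 0.15, 0.01, 0.0, 0.0, -0.98, 0.1, 0.16, 0.01, 0.0, 0.0, -0.98, 0.08, 0.17, 0.01, 0.0, 0.0, -0.98, 0.06, 0.18, 0.01, 0.0, 0.0, -0.98, 0.04, 0.19, 0.01, 0.0, 0.0, -0.98, 0.02, 0.19, 0.01, 0.0, 0.0, -0.98, 0.01, 0.19, 0.01, 0.0, 0.0, -0.98]
```

apply_moves --motion '[0.19,0.0,0.01,0.0,0.0,-0.98,0.19,0.02,0.01,0.0,0.0,-0.98,0.19,0.04,0.01,0.0,0.0,-0.98,0.18,0.06,0.01,0.0,0.0,-0.98,0.18,0.08,0.01,0.0,0.0,-0.98,0.17,0.1,0.01,0.0,0.0,-0.98,0.16,0.11,0.01,0.0,0.0,-0.98,0.14,0.13,0.01,0.0,0.0,-0.98]'

```text
t: 28.28
ee_pos: [0.5508, -0.2477, 0.1183]
ee_rot: [-2.698, -1.603, 0.003]
contact_force: [-0.5, -0.2, -2.6]
opening: 0.0164
gripper_force: 55.0
```

apply_moves --motion '[0.13,0.14,0.01,0.0,0.0,-0.98,0.11,0.15,0.01,0.0,0.0,-0.98,0.1,0.16,0.01,0.0,0.0,-0.98,0.08,0.17,0.01,0.0,0.0,-0.98,0.06,0.18,0.01,0.0,0.0,-0.98,0.04,0.19,0.01,0.0,0.0,-0.98,0.02,0.19,0.01,0.0,0.0,-0.98,0,0,0,0,0,0]'

```text
t: 29.28
ee_pos: [0.6287, -0.2287, 0.114]
ee_rot: [-1.966, -2.445, -0.0]
contact_force: [-0.3, 0.9, -2.4]
opening: 0.017
gripper_force: 55.0
```

```bash
python3 -c "
from h import *
planav([.6416,-.2272,.045],1.885-1.80,4,4)
"
```

```text
AVG t 29.40 pos [ 0.6283 -0.2294  0.1151] sd [0.0001 0.0003 0.0005] yaw 1.785 tilt [-0.0022  0.001 ] q7 0.07 F [-0.6  0.2 -2.6] op 0.0167
[0.0, 0.06, 0.29, -0.02, -0.01, -0.2, 0.0, 0.06, 0.29, 0.0, 0.0, -0.2, -0.01, 0.06, 0.29, 0.0, 0.0, -0.2, -0.01, 0.06, 0.29, 0.0, 0.0, -0.2]
```

apply_moves --motion '[0.0,0.06,0.29,0,0,-0.24,0.0,0.06,0.29,0.0,0.0,-0.24,-0.01,0.06,0.29,0.0,0.0,-0.24,-0.01,0.05,0.28,0.0,0.0,-0.24,0,0,0,0,0,0,0,0,0,0,0,0]'

```text
t: 30.22
ee_pos: [0.6431, -0.2271, 0.0478]
ee_rot: [-1.844, -2.543, -0.001]
contact_force: [0.0, -0.7, -1.6]
opening: 0.0167
gripper_force: 55.0
```

Run:
```python
from h import *
a,M=stav(4); s,M=st(); snap('wrist','w3.png'); T=(s['ee_pos'],s['ee_rot'])
c=np.array([.5617,.0188]); u=np.array([np.cos(1.885),np.sin(1.885)]); n=np.array([-u[1],u[0]])
d=a['ee_pos'][:2]-c; print('along,lat',d@u,d@n)
for l in((-.065,.027,.032),(-.065,-.027,.032),(-.028,.0075,.032),(-.028,-.0075,.032)): print(l,proj('wrist',[*(c+l[0]*u+l[1]*n),l[2]],T))
tp=a['ee_pos']+M[:,0]*.1837; print('tip',(tp[:2]-c)@u,(tp[:2]-c)@n, proj('wrist',[tp[0],tp[1],tp[2]-.0056+.008],T))
```

```text
AVG t 30.35 pos [ 0.6433 -0.2273  0.0484] sd [0.     0.0001 0.0001] yaw 1.887 tilt [0.0009 0.    ] q7 0.11 F [-0.1  0.1 -2.8] op 0.0167
t 30.43 pos [ 0.6432 -0.2274  0.0484] yaw 1.887 tilt [ 0.0009 -0.0002] q7 0.11 F [-0.5 -0.6 -3.1] op 0.0164 g 55.0
along,lat -0.25926234292968087 -0.001522047682928837
(-0.065, 0.027, 0.032) [[ 251.43084623 -171.67676544]]
(-0.065, -0.027, 0.032) [[ 386.27998589 -171.36261226]]
(-0.028, 0.0075, 0.032) [[ 298.75553978 -295.09224574]]
(-0.028, -0.0075, 0.032) [[ 338.7888264  -294.97553067]]
tip -0.07556272870914703 -0.001153997581806513 [[ 321.86327411 -179.0237931 ]]
```

View pics/w3.png

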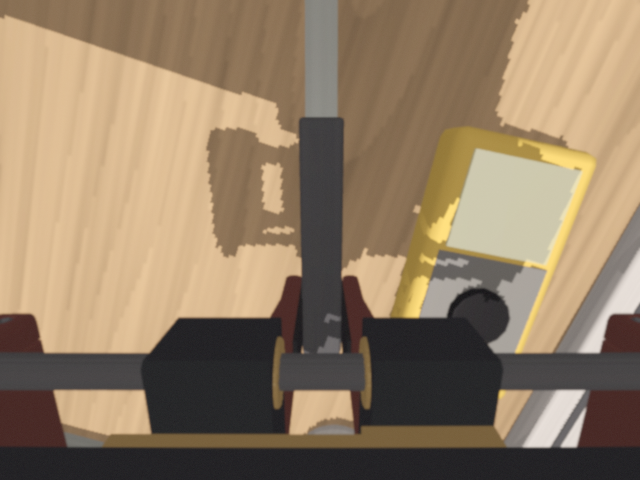

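The blade runs straight up the image at x ≈ 320 with the handle at (322,230). The meter is at (500,220), clear of the right finger. The socket is out of view. I'll shift about 1.2 mm sideways and advance.

apply_moves --motion '[0.2,-0.02,0.05,0,0,0,0.2,0,0.05,0,0,0,0.2,0,0.04,0,0,0,0.05,0,0,0,0,0,0,0,0,0,0,0,0,0,0,0,0,0]'

```text
t: 31.22
ee_pos: [0.6297, -0.1911, 0.0393]
ee_rot: [1.844, 2.543, -0.0]
contact_force: [0.1, 0.7, -2.9]
opening: 0.0171
gripper_force: 55.0
```

```bash
cat > k.py <<'E'
from h import *
a,M=stav(3)
c=np.array([.5617,.0188]); u=np.array([np.cos(1.885),np.sin(1.885)]); n=np.array([-u[1],u[0]])
tp=a['ee_pos']+M[:,0]*.1837; F=a['contact_force']
print('tip along %.1f lat %.1f mm; under z %.1f; Fu %.1f Fn %.1f'%((tp[:2]-c)@u*1e3,(tp[:2]-c)@n*1e3,(a['ee_pos'][2]-.0056)*1e3,F[:2]@u,F[:2]@n),a['moment'])
E
python3 k.py
```

```text
AVG t 31.32 pos [ 0.6297 -0.1911  0.0392] sd [0.     0.0001 0.    ] yaw 1.887 tilt [-0.      0.0001] q7 0.04 F [ 0.2 -0.1 -2.2] op 0.0166
tip along -36.9 lat 0.5 mm; under z 33.6; Fu -0.2 Fn -0.1 [-0.2198887  -0.10723809 -0.00515355]
```

apply_moves --motion '[0.07,0,0,0,0,0,0.07,0,0,0,0,0,0.07,0,0,0,0,0,0.07,0,0,0,0,0,0.07,0,0,0,0,0,0.07,0,0,0,0,0,0,0,0,0,0,0]'

```text
t: 32.25
ee_pos: [0.6217, -0.1661, 0.0393]
ee_rot: [-1.843, -2.544, -0.0]
contact_force: [0.2, -0.1, -2.6]
opening: 0.0167
gripper_force: 55.0
```

```bash
python3 k.py
```

```text
AVG t 32.35 pos [ 0.6218 -0.1667  0.0393] sd [0.     0.0001 0.    ] yaw 1.887 tilt [-0.0002  0.0002] q7 0.00 F [ 0.2 -0.5 -2.2] op 0.0166
tip along -11.2 lat 0.6 mm; under z 33.7; Fu -0.5 Fn -0.0 [-0.16411437 -0.17824176 -0.01986689]
```

apply_moves --motion '[0.07,0,0.01,0,0,0,0.08,0,0.01,0,0,0,0.08,0,0.006,0,0,0,0.08,0,0,0,0,0,0.08,0,0,0,0,0,0.08,0,0,0,0,0,0.08,0,0,0,0,0,0,0,0,0,0,0]'

```text
t: 33.4
ee_pos: [0.6114, -0.1346, 0.0377]
ee_rot: [-1.842, -2.544, -0.0]
contact_force: [0.1, 0.6, -2.1]
opening: 0.0166
gripper_force: 55.0
```

```bash
python3 k.py
```

```text
AVG t 33.50 pos [ 0.6115 -0.1352  0.0377] sd [0.     0.0001 0.    ] yaw 1.887 tilt [-0.0002  0.0003] q7 -0.06 F [ 0.1  0.1 -1.8] op 0.0167
tip along 21.8 lat 0.7 mm; under z 32.1; Fu 0.1 Fn -0.1 [-0.04953188 -0.10067087 -0.00622226]
```

apply_moves --motion '[0.04,0,0,0,0,0,0.04,0,0,0,0,0,0.04,0,0,0,0,0,0.04,0,0,0,0,0,0.04,0,0,0,0,0,0.04,0,0,0,0,0,0.04,0,0,0,0,0,0.04,0,0,0,0,0]'

```text
t: 34.55
ee_pos: [0.607, -0.1236, 0.0382]
ee_rot: [1.846, 2.534, -0.007]
contact_force: [5.1, -17.5, -2.6]
opening: 0.0165
gripper_force: 55.0
```

```bash
sed -i 's/stav(3)/stav(1)/' k.py; python3 k.py
```

```text
AVG t 34.60 pos [ 0.6069 -0.1232  0.0382] sd [0. 0. 0.] yaw 1.883 tilt [ 0.0025 -0.0069] q7 -0.09 F [  4.7 -15.   -2.2] op 0.0167
tip along 34.6 lat 0.5 mm; under z 32.6; Fu -15.8 Fn 0.2 [-3.00590581 -1.03997461 -0.01952587]
```

apply_moves --motion '[0.05,0,0,0,0,0,0.05,0,0,0,0,0,0.05,0,0,0,0,0,0.05,0,0,0,0,0,0.05,0,0,0,0,0,0.05,0,0,0,0,0,0.05,0,0,0,0,0,0.05,0,0,0,0,0]'

```text
t: 35.6
ee_pos: [0.6, -0.1024, 0.0383]
ee_rot: [1.847, 2.532, -0.008]
contact_force: [6.0, -18.6, -1.0]
opening: 0.0167
gripper_force: 55.0
```

```bash
python3 k.py
```

```text
AVG t 35.65 pos [ 0.5998 -0.1015  0.0383] sd [0. 0. 0.] yaw 1.882 tilt [ 0.0029 -0.0081] q7 -0.13 F [  5.1 -16.4  -1.3] op 0.0168
tip along 57.5 lat 0.3 mm; under z 32.7; Fu -17.2 Fn 0.3 [-3.31428584e+00 -1.12401443e+00  3.07450009e-03]
```

apply_moves --motion '[0.03,0,0,0,0,0,0.03,0,0,0,0,0,0.02,0,0,0,0,0,0,0,0,0,0,0]'

```text
t: 36.15
ee_pos: [0.5982, -0.0965, 0.0382]
ee_rot: [1.847, 2.534, -0.007]
contact_force: [4.9, -16.1, -1.6]
opening: 0.0167
gripper_force: 55.0
```

```bash
python3 k.py
```

```text
AVG t 36.20 pos [ 0.5981 -0.0965  0.0382] sd [0. 0. 0.] yaw 1.882 tilt [ 0.0025 -0.0073] q7 -0.14 F [  5.9 -16.5  -2.2] op 0.0166
tip along 62.8 lat 0.4 mm; under z 32.6; Fu -17.6 Fn -0.5 [-3.27659769 -1.17949012  0.02098259]
```

apply_moves --motion '[0.03,0,0,0,0,0,0.03,0,0,0,0,0,0.02,0,0,0,0,0,0,0,0,0,0,0]'

```text
t: 36.7
ee_pos: [0.5966, -0.0916, 0.0381]
ee_rot: [1.846, 2.534, -0.007]
contact_force: [5.7, -16.1, -1.7]
opening: 0.0169
gripper_force: 55.0
```

```bash
python3 k.py
```

```text
AVG t 36.75 pos [ 0.5966 -0.0916  0.0381] sd [0. 0. 0.] yaw 1.882 tilt [ 0.0023 -0.0069] q7 -0.15 F [  5.5 -15.1  -2.1] op 0.0168
tip along 67.9 lat 0.4 mm; under z 32.5; Fu -16.1 Fn -0.6 [-3.09623056 -1.13039879 -0.03684195]
```

```bash
cat > lift.py <<'E'
from h import *
d=cv2.imread('pics/d.png')
new={'top':snap('top','t_n.png')[:,:,::-1],'scene':snap('scene','s_n.png')[:,:,::-1]}
for n,x0,y0,cx,box in (('top',275,198,0,(110,312-240,200,420-240)),('scene',285,190,320,(115,68,200,170))):
    old=d[240:480,cx:cx+320]; a,b,e,f=box; t=old[b:f,a:e]
    N=cv2.resize(np.ascontiguousarray(new[n][y0-5:y0+65,x0-5:x0+85]),None,fx=4,fy=4,interpolation=2)
    r=cv2.matchTemplate(N,t,cv2.TM_CCOEFF_NORMED); _,m,_,l=cv2.minMaxLoc(r)
    p=[proj(n,[.5617,.0188,.15+h])[0] for h in(0,.007)]
    print(n,'score %.3f'%m,'shift px',(l[0]-20-a)/4,(l[1]-20-b)/4,'expected for 7mm',p[1]-p[0])
E
python3 lift.py
```

```text
top score 0.819 shift px 3.0 -1.75 expected for 7mm [-0.10054568 -0.66480733]
scene score 0.742 shift px -2.0 0.5 expected for 7mm [-0.03455058 -1.86709083]
```

apply_moves --motion '[0.02,0,0,0,0,0,0.01,0,0,0,0,0,0,0,0,0,0,0]'

```text
t: 37.22
ee_pos: [0.5961, -0.0903, 0.0382]
ee_rot: [1.847, 2.534, -0.007]
contact_force: [5.8, -16.6, -1.6]
opening: 0.0166
gripper_force: 55.0
```

```bash
python3 k.py
python3 - <<'E'
from h import *
t=manip.snapshot('top')[:,:,::-1]; sc=manip.snapshot('scene')[:,:,::-1]
f=lambda im,x,y:cv2.resize(im[y:y+100,x:x+80],None,fx=5,fy=5,interpolation=2)
cv2.imwrite('pics/e.png',np.hstack([f(t,285,190),f(sc,280,190)]))
E
```

```text
AVG t 37.27 pos [ 0.5961 -0.0903  0.0382] sd [0. 0. 0.] yaw 1.882 tilt [ 0.0024 -0.0073] q7 -0.15 F [  4.7 -17.   -2. ] op 0.0164
tip along 69.3 lat 0.4 mm; under z 32.6; Fu -17.6 Fn 0.8 [-3.30601159 -1.16694964  0.00805417]
```

apply_moves --motion '[-0.05,0,0,0,0,0,-0.05,0,0,0,0,0,0,0,0,0,0,0]'

```text
t: 37.75
ee_pos: [0.5966, -0.0907, 0.0378]
ee_rot: [1.845, 2.542, -0.002]
contact_force: [2.1, -6.1, -2.8]
opening: 0.0168
gripper_force: 55.0
```

```bash
python3 k.py
```

```text
AVG t 37.80 pos [ 0.5966 -0.0907  0.0377] sd [0. 0. 0.] yaw 1.886 tilt [ 0.0002 -0.0016] q7 -0.14 F [ 3.2 -6.6 -1.5] op 0.0170
tip along 68.8 lat 0.8 mm; under z 32.1; Fu -7.2 Fn -1.1 [-1.3963526  -0.53683161  0.00294261]
```

apply_moves --motion '[-0.03,0,0,0,0,0,0,0,0,0,0,0]'

```text
t: 38.05
ee_pos: [0.5969, -0.0909, 0.0377]
ee_rot: [-1.843, -2.544, 0.0]
contact_force: [1.2, -3.5, -2.5]
opening: 0.0169
gripper_force: 55.0
```

apply_moves --motion '[0,0,0,0,0,0,0,0,0,0,0,0,0,0,0,0,0,0]' --fingers -0.2

```text
t: 38.42
ee_pos: [0.597, -0.09, 0.0379]
ee_rot: [-1.842, -2.544, -0.001]
contact_force: [-0.3, 0.1, 0.0]
opening: 0.0351
gripper_force: 0.0
```

apply_moves --motion '[0,0,-0.3,0,0,0,0,0,-0.8,0,0,0,0,0,-1,0,0,0,0,0,-1,0,0,0,-0.8,0,-0.5,0,0,0,-1,0,0,0,0,0,-1,0,0,0,0,0,0,0,0,0,0,0]'

```text
t: 39.42
ee_pos: [0.6489, -0.2566, 0.2535]
ee_rot: [1.854, 2.536, -0.001]
contact_force: [-0.7, 0.1, 0.4]
opening: 0.0353
gripper_force: 0.0
```

```bash
python3 k.py; python3 lift.py
python3 - <<'E'
from h import *
t=cv2.imread('pics/t_n.png'); sc=cv2.imread('pics/s_n.png')
f=lambda im,x,y:cv2.resize(im[y:y+100,x:x+80],None,fx=5,fy=5,interpolation=2)
cv2.imwrite('pics/e.png',np.hstack([f(t,285,190),f(sc,280,190)]))
E
```

```text
AVG t 39.48 pos [ 0.6489 -0.2526  0.2539] sd [0. 0. 0.] yaw 1.884 tilt [-0.0002  0.0012] q7 0.26 F [-0.3  1.2 -0.5] op 0.0350
tip along -101.3 lat 0.6 mm; under z 248.3; Fu 1.2 Fn -0.1 [ 0.03989955 -0.16955983 -0.04949973]
top score 0.901 shift px 1.5 -1.0 expected for 7mm [-0.10054568 -0.66480733]
scene score 0.976 shift px -1.25 -1.0 expected for 7mm [-0.03455058 -1.86709083]
```

View pics/e.png

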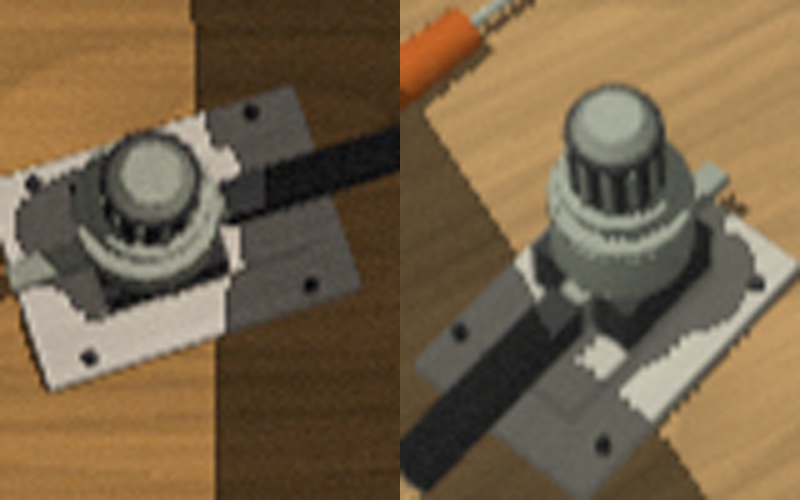

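Run:
```python
from h import *
np.set_printoptions(precision=2,suppress=True)
c=np.array([.5617,.0188]); u=np.array([np.cos(1.885),np.sin(1.885)])
J=[];b=[]
for n,s in(('top',(1.5,-1.)),('scene',(-1.25,-1.))):
    p0=proj(n,[*c,.15])[0]
    J.append(np.array([proj(n,np.r_[c,.15]+np.eye(3)[i]*.001)[0]-p0 for i in range(3)]).T); b.append(s)
print('nose shift mm',np.linalg.lstsq(np.vstack(J),np.ravel(b),rcond=None)[0])
v,r=fit([('top',(0,0,.040),(287.4,245)),('scene',(0,0,.040),(344.4,224.4))],(.54,.08,0))
print('tip along mm',(v[:2]-c)@u*1e3,r)
# chuck fit: nose top circle & tilt, nose in top crop centre (150,175), scene (613,125)
for nm,z in(('home',.160),('up7',.167)):
    for n in('top','scene'): print(nm,n,proj(n,[*c,z])[0])
print('seen',150/5+285,175/5+190,213/5+280,125/5+190)
```

```text
nose shift mm [ 0.62 -3.17  7.28]
tip along mm 62.372659518747014 [[-0.83 -1.08]
 [-1.27 -0.54]]
home top [312.03 225.22]
home scene [324.09 213.11]
up7 top [311.93 224.54]
up7 scene [324.05 211.21]
seen 315.0 225.0 322.6 215.0
```

Run:
```python
from h import *
np.set_printoptions(precision=2,suppress=True)
c=np.array([.5617,.0188]); u=np.array([np.cos(1.885),np.sin(1.885)])
for al in(.058,.062,.066,.070,.072):
    o=[]
    for n,x,y,ox in(('top',285,190,0),('scene',280,190,400)):
        for l,z in((al,.040),(al-.1,.062)): 
            p=proj(n,[*(c+l*u),z])[0]; o.append(((p-[x,y]+.5)*5+[ox,0]).round())
    print(al,'top tip/handle',o[0],o[1],'scene',o[2],o[3])
sc=cv2.imread('pics/s_n.png'); t=cv2.imread('pics/t_n.png')
def prof(im,n,z):
    for l in np.arange(-.050,-.020,.002): print('%.3f'%l,[cv2.getRectSubPix(im,(1,1),tuple(map(float,proj(n,[*(c+l*u),z])[0])))[0,0].tolist()],end=' ')
    print()
prof(t,'top',.061); prof(sc,'scene',.061)
for n,im in(('top',t),('scene',sc)):
    print(n,[(int(l*1e3),int(cv2.getRectSubPix(im,(1,1),tuple(map(float,proj(n,[*(c+l*u),.040])[0])))[0,0].sum())) for l in np.arange(.05,.086,.002)])
```

```text
0.058 top tip/handle [ 20. 270.] [236. 192.] scene [711. 178.] [560. 305.]
0.062 top tip/handle [ 11. 273.] [228. 195.] scene [717. 172.] [566. 299.]
0.066 top tip/handle [  3. 275.] [219. 197.] scene [723. 166.] [572. 293.]
0.07 top tip/handle [ -6. 278.] [210. 200.] scene [729. 160.] [579. 286.]
0.072 top tip/handle [-10. 279.] [206. 202.] scene [731. 157.] [582. 283.]
-0.050 [[47, 48, 51]] -0.048 [[49, 46, 50]] -0.046 [[49, 48, 50]] -0.044 [[48, 50, 52]] -0.042 [[51, 53, 54]] -0.040 [[48, 51, 53]] -0.038 [[43, 45, 45]] -0.036 [[80, 89, 88]] -0.034 [[114, 130, 130]] -0.032 [[135, 152, 151]] -0.030 [[142, 158, 158]] -0.028 [[138, 154, 154]] -0.026 [[118, 133, 132]] -0.024 [[64, 70, 71]] -0.022 [[43, 46, 46]] 
-0.050 [[62, 64, 64]] -0.048 [[63, 66, 66]] -0.046 [[63, 67, 66]] -0.044 [[66, 68, 66]] -0.042 [[65, 68, 67]] -0.040 [[64, 67, 65]] -0.038 [[78, 84, 81]] -0.036 [[112, 125, 121]] -0.034 [[140, 157, 154]] -0.032 [[141, 157, 154]] -0.030 [[115, 127, 125]] -0.028 [[90, 100, 97]] -0.026 [[87, 98, 94]] -0.024 [[89, 99, 96]] -0.022 [[89, 98, 96]] 
top [(50, 402), (52, 409), (54, 406), (56, 406), (58, 402), (60, 398), (62, 381), (64, 266), (66, 201), (68, 143), (70, 134), (72, 133), (74, 219), (76, 349), (78, 357), (80, 352), (82, 359), (84, 356)]
scene [(50, 440), (52, 465), (54, 466), (56, 467), (58, 462), (60, 462), (62, 466), (64, 439), (66, 417), (68, 405), (70, 405), (72, 404), (74, 402), (76, 401), (78, 400), (80, 401), (82, 406), (84, 407)]
```

The wedge is through the slot and the chuck stands raised on it, with the flange off the rim. In both views the tip edge falls about 64 mm past the axis, at crop (12,275) in the top view and (722,172) in the scene view. The handle slipped about 5 mm in the grip, so I'll push the handle's rear a few mm further with closed fingers.

```bash
python3 -c "
from h import *
planav([.6115+.309*.005,-.1343-.951*.005,.043],0,6,2)
"
```

```text
AVG t 39.65 pos [ 0.6493 -0.2483  0.2546] sd [0. 0. 0.] yaw 1.890 tilt [0.0005 0.001 ] q7 0.26 F [0.4 0.3 0.4] op 0.0349
[0.32, 0.0, 0.59, 0.01, -0.01, 0.0, 0.32, 0.0, 0.59, 0.0, 0.0, 0.0, 0.32, 0.0, 0.59, 0.0, 0.0, 0.0, 0.32, 0.0, 0.59, 0.0, 0.0, 0.0, 0.32, 0.0, 0.59, 0.0, 0.0, 0.0, 0.32, 0.0, 0.59, 0.0, 0.0, 0.0]
```

apply_moves --motion '[0.32,0.0,0.59,0,0,0.0,0.32,0.0,0.59,0.0,0.0,0.0,0.32,0.0,0.59,0.0,0.0,0.0,0.32,0.0,0.59,0.0,0.0,0.0,0.32,0.0,0.59,0.0,0.0,0.0,0.3,0.0,0.5,0.0,0.0,0.0,0,0,0,0,0,0,0,0,0,0,0,0]' --fingers -1

```text
t: 40.67
ee_pos: [0.6147, -0.1422, 0.0483]
ee_rot: [1.842, 2.543, 0.001]
contact_force: [0.1, 0.5, 0.1]
opening: 0.0009
gripper_force: 0.0
```

```bash
python3 k.py
```

```text
AVG t 40.73 pos [ 0.615  -0.1427  0.0485] sd [0. 0. 0.] yaw 1.887 tilt [ 0.0022 -0.0005] q7 -0.04 F [0.2 0.4 0.6] op 0.0004
tip along 13.7 lat -0.4 mm; under z 42.9; Fu 0.3 Fn -0.4 [-0.11267137 -0.06175443 -0.03431549]
```

apply_moves --motion '[0,-0.01,0.08,0,0,0,0.1,0,0,0,0,0,0.1,0,0,0,0,0,0.1,0,0,0,0,0,0.05,0,0,0,0,0,0.05,0,0,0,0,0,0.05,0,0,0,0,0,0,0,0,0,0,0]'

```text
t: 41.72
ee_pos: [0.6052, -0.1187, 0.042]
ee_rot: [1.845, 2.541, -0.002]
contact_force: [1.8, -5.0, 0.7]
opening: 0.0004
gripper_force: 2.7
```

```bash
python3 k.py
```

```text
AVG t 41.77 pos [ 0.6052 -0.1187  0.042 ] sd [0. 0. 0.] yaw 1.886 tilt [ 0.0007 -0.0021] q7 -0.09 F [ 1.4 -5.4  0.2] op 0.0009
tip along 39.4 lat 1.2 mm; under z 36.4; Fu -5.6 Fn 0.3 [-1.10296288 -0.4767057  -0.00827995]
```

apply_moves --motion '[0.03,0,0,0,0,0,0.03,0,0,0,0,0,0.03,0,0,0,0,0,0.03,0,0,0,0,0,0.03,0,0,0,0,0,0,0,0,0,0,0]'

```text
t: 42.52
ee_pos: [0.6033, -0.114, 0.0422]
ee_rot: [1.846, 2.535, -0.006]
contact_force: [4.4, -13.5, -1.4]
opening: 0.0006
gripper_force: 6.9
```

```bash
python3 k.py
```

```text
AVG t 42.58 pos [ 0.6033 -0.114   0.0422] sd [0. 0. 0.] yaw 1.883 tilt [ 0.0022 -0.0063] q7 -0.11 F [  5.2 -13.8  -1.1] op 0.0004
tip along 44.6 lat 1.1 mm; under z 36.6; Fu -14.7 Fn -0.7 [-2.90778777 -1.09389349 -0.01262748]
```

apply_moves --motion '[-0.3,0,0,0,0,0,-0.5,0,0,0,0,0,-0.1,0,-0.8,0,0,0,0,0,-1,0,0,0,-0.5,0,-1,0,0,0,-0.8,0,-0.5,0,0,0,0,0,0,0,0,0,0,0,0,0,0,0]'

```text
t: 43.58
ee_pos: [0.642, -0.2309, 0.2349]
ee_rot: [-1.842, -2.542, -0.001]
contact_force: [-1.0, -0.0, 0.3]
opening: 0.0006
gripper_force: 0.0
```

```bash
python3 lift.py
python3 - <<'E'
from h import *
st()
c=np.array([.5617,.0188]); u=np.array([np.cos(1.885),np.sin(1.885)])
for n,im in(('top',cv2.imread('pics/t_n.png')),('scene',cv2.imread('pics/s_n.png'))):
    g=lambda l,z:int(cv2.getRectSubPix(im,(1,1),tuple(map(float,proj(n,[*(c+l*u),z])[0])))[0,0].sum())
    print(n,[(int(l*1e3),g(l,.040)) for l in np.arange(.058,.080,.002)]); print([(round(l*1e3),g(l,.061)) for l in np.arange(-.046,-.022,.002)])
E
```

```text
top score 0.763 shift px 2.25 -1.5 expected for 7mm [-0.10054568 -0.66480733]
scene score 0.963 shift px -1.5 -0.75 expected for 7mm [-0.03455058 -1.86709083]
t 43.67 pos [ 0.6418 -0.23    0.2346] yaw 1.889 tilt [-0.002   0.0017] q7 0.23 F [ 0.   0.2 -0.3] op 0.0001 g 0.0
top [(58, 412), (60, 409), (62, 411), (64, 410), (66, 406), (68, 425), (70, 305), (72, 183), (74, 148), (76, 152), (78, 176)]
[(-46, 70), (-44, 65), (-42, 72), (-40, 76), (-38, 146), (-36, 149), (-34, 341), (-32, 388), (-30, 422), (-28, 420), (-26, 299), (-24, 146)]
scene [(58, 467), (60, 468), (62, 469), (64, 469), (66, 467), (68, 462), (70, 444), (72, 415), (74, 408), (76, 410), (78, 404)]
[(-46, 100), (-44, 99), (-42, 102), (-40, 107), (-38, 176), (-36, 196), (-34, 197), (-32, 203), (-30, 231), (-28, 267), (-26, 286), (-24, 286)]
```

```bash
python3 -c "
from plant import manip
print(manip.hand_in())"
```

```text
the job is handed in; nothing more can be done
None
```

The chuck was seated with a twisting push and released, then the wedge was driven to about 70 mm past the axis; the chuck now stands loose on it with an estimated lift of about 7 mm (last camera check on the lift was rough), and the job is handed in.

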